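# Clear the spray can and set the test-voltage dial

### The job

Someone left the spray can standing on the test console, right in front of its dial. First stand the can upright on the floor of the shallow grey tray, then turn the console's dial clockwise until its pointer lines up with the little steel set marker on the scale, to within half a scale division. Leave the jar in the tray and the small plug on the console where they are.

Things in the scene. Friction and masses are not known exactly. Their poses are not given: they have to be found in the camera images.
- console: low cream box, flat blue top panel, 220 (x) x 260 (y) x 55 mm high, fixed. Origin: centre of its underside; z up, its -x side roughly faces the robot. The dial's axis is upright at x = +12 mm, y = 0; round it lies an aluminium disc (100 mm diameter) with scale ticks every 15 degrees.
- dial (a joint): dial angle, rad, 0 to 5.236 (end stops), growing clockwise seen from above; it stays where left (friction about 0.05 N m). At value q the pointer stands 150 degrees minus q anticlockwise (from above) from the console's x axis. It starts between 0.7 and 1.3, always 0.5 to 1.7 rad short of the marker.
- dial_grip (a point): point on the dial's axis, 28 mm above the panel, to grip; x axis along the bar grip to the nose, z up. Black dial: round skirt (60 mm diameter, 8 mm high) with an upright bar grip 42 x 14 mm centred on the axis, from 8 to 40 mm above the panel, pointed nose at one end (to 28 mm from the axis), white line on top from the axis to the nose.
- dial_pointer (a point): end of the pointer's white line, on the skirt's rim 30 mm from the dial's axis, 8 mm above the panel; it turns with the dial.
- marker_point (a point): point 30 mm from the dial's axis at which the set marker aims: bring the pointer's end here. The marker is a small dark steel wedge (17 x 9 mm, 6 mm high) fixed over the scale, 37 to 54 mm from the axis, its tip aimed at the axis. x axis: from the dial's axis outwards through the marker.
- can: loose aluminium spray can with paper label and white cap, standing on the console's panel between the dial and the robot: body 52 mm diameter up to 98 mm, then a cap 42 mm diameter up to 125 mm; about 0.22 kg. Origin: centre of its underside, z along its axis.
- tray: shallow grey open tray, 180 (x) x 230 (y) x 24 mm high outside, walls 4 mm, floor 4 to 5 mm above the bench, fixed. Origin: centre of its underside. The half at -y of its own frame is empty; the jar stands in the other half.
- jar: bystander: amber glass jar, 44 mm diameter, 55 mm high, loose, in the tray near its +x +y corner (tray frame). Origin: centre of its underside.
- adapter: bystander: small white plug, 45 x 24 x 18 mm, loose on the console's panel near its +x +y corner. Origin: centre of its underside.

How it is judged:
By the outcome, as a careful person would: the job done as asked, in the order asked, and still so for the second after the job is handed in, with the robot touching nothing.
It also fails if it takes over 64 s, if anything falls off the work surface, if the arm or the gripper's body presses on something with over 40 N, if the wrist force passes 120 N, or if a joint passes its speed limit or range.

### The arm

A 6-joint arm with a two-finger parallel gripper is mounted at the origin on the work surface. World frame = base frame: x ahead of the robot, y to its left, z up, the work surface at z = 0. Lengths are in m, angles in rad, forces in N, time in s.
With the tool pointing down it reaches from about 0.35 to 0.875 m from the base axis. Payload 15.5 kg.
Tool frame: the origin (TCP) lies at the very end of the fingers, on their centre line; the grasp point (between the pads) lies 19 mm behind it; z points along the fingers, y is the line along which they close (so a half turn about z gives the same grasp; the last joint's range is limited). The gripper opens to 85 mm and grips with 20 to 120 N. Pads are 22 mm wide; open, the fingers measure 114 mm over their backs; the gripper's body (76 mm by 85 mm) begins 54 mm behind the grasp point. The pads swing forward as they close: fully open they stand 13 mm farther back than shut.
Start: joints at [1.048, 0.494, 1.345, -0, 1.302, -0.096], TCP at [0.259, 0.569, 0.231] pointing down, gripper open.
Joint ranges: [-2.91, 2.91], [-0.82, 2.16], [0.22, 2.67], [-1.22, 4.37], [0.12, 2.79], [-3.08, 3.08]. Speed limits (rad/s): [1.89, 1.89, 2.57, 3.01, 3.01, 3.01].

### API

Orientations are given as [roll, pitch, yaw] about the fixed x, y, z axes, in that order (R = Rz(yaw) Ry(pitch) Rx(roll)).
In Python, from rig import ctrl gives the robot as it stands. The module is installed in compiled form; this text tells all that it offers.
- The arm moves only by the tool play_rows, never from a script. Its argument "increments" is a list of rows, each a list of 6 numbers: the shift along the tool's x, y, z in units of 25 mm (1.0 is 25 mm), then the turn, a rotation vector about the tool's x, y, z in degrees. A call has 1 to 12 rows; each row is the pose to reach, as a shift and turn from the pose commanded when the call began, along the tool's axes at that moment; what a row does not reach only later rows make up. A row lasts 1/12 s, in which the tool goes at most 41.7 mm and 7.16 degrees, less where a joint would pass 70% of its speed; a pose out of reach is approached as far as the arm can. A call with a gripper value outside its range is refused whole. "jaw" is the opening, from 0 (shut) to 1 (fully open), set as the call begins (left out, the last holds). The fingers move at their own pace and stop on an object; "newtons" is the grip in N (left out, the last holds). Time passes only in rows, so rows that repeat a pose let the fingers close. It gives the time, the measured TCP pose, the force, the opening and the grip force at its end, in the units of the state.
- ctrl.get_obs(): the state, without advancing time (a new reading comes with each control period).
- ctrl.read_camera(name): name is "scene" or "top"; returns the picture (420x560x3 uint8, red, green, blue); there is no depth.
- ctrl.calibration(name): a dict with "K" (3x3 intrinsics, pixels), "rvec" (rotation vector, rad) and "tvec" (3), from world to camera coordinates, as OpenCV has them. Camera axes: x right, y down, z forward; pixel columns grow to the right and rows downward; lengths in m; the calibration is good to about 2 mm. A picture is of the moment at which its call begins. calibration takes no time and is no camera call.
- ctrl.hand_in(): hands the job in; it is judged then, once.
The state is a dict: "time_s": time; "q": joint angles; "joint_vel": joint speeds; "joint_torque": joint torques, N m; "position": TCP position; "eef_rot": TCP orientation; "force": force on the tool from outside, world axes, zero at the start; "torque": the same for the moment, N m; "grip_width": finger opening in m; "grasp_force": force on a finger pad.
Only numpy, scipy, OpenCV 4.12 (cv2) and the standard library are available. Lean on these libraries where they do the work, as an engineer would, in place of code of your own. Each camera call takes 0.05 s, during which the arm holds its last target. There are 200 camera calls.

## Working session

There is one attempt and no reset: what is moved stays moved. The work goes in short steps, Python scripts to look and compute and a tool call to move; the robot and the scene stay as the last step left them, time stands still between calls to the robot, and variables do not carry over. Pictures are saved under pics/ and viewed, at most 10 in all, crops included, and the job is handed in when it is done.

Besides the shell and the picture viewer there is one more tool, called after "Request:" as name([rows], argument=value, ...), one row to a line, values as JSON. play_rows: Moves the arm, as the interface text tells. Its arguments: {"type":"object","properties":{"increments":{"type":"array"},"jaw":{"type":"number"},"newtons":{"type":"number"}},"required":["increments"]}

```bash
mkdir -p pics
cat > h.py <<'E'
import numpy as np, cv2
from rig import ctrl
def cam(n):
    c=ctrl.calibration(n); K=np.array(c["K"],float); R=cv2.Rodrigues(np.array(c["rvec"],float))[0]; t=np.array(c["tvec"],float).ravel()
    return K,R,t
def ray(n,u,v):
    K,R,t=cam(n); d=R.T@np.linalg.solve(K,[u,v,1.]); return -R.T@t,d
def onz(n,u,v,z):
    o,d=ray(n,u,v); return o+d*(z-o[2])/d[2]
def tri(pa,pb):
    o1,d1=ray("scene",*pa); o2,d2=ray("top",*pb)
    s=np.linalg.lstsq(np.c_[d1,-d2],o2-o1,rcond=None)[0]; a=o1+d1*s[0]; b=o2+d2*s[1]
    return (a+b)/2,np.linalg.norm(a-b)
def proj(n,p):
    K,R,t=cam(n); q=K@(R@np.array(p)+t); return q[:2]/q[2]
def snap(n,f):
    im=cv2.cvtColor(ctrl.read_camera(n),cv2.COLOR_RGB2BGR); cv2.imwrite(f"pics/{f}.png",im); return im
E
python3 -c "
from h import *
for n in('scene','top'):
    snap(n,n+'0'); K,R,t=cam(n); print(n,-R.T@t,K[0,0],R[2])
o=ctrl.get_obs(); print(o)"
```

```text
scene [0.94138561 0.16052705 0.64731136] 407.40411382475446 [-0.55824515 -0.1857723  -0.80861054]
top [0.48575305 0.04083022 0.95201982] 411.5743654371719 [ 0.06206719 -0.0027186  -0.99806827]
{'time_s': 0.1, 'q': array([ 1.04852645e+00,  4.94118130e-01,  1.34605624e+00, -6.04683571e-06,
        1.30249098e+00, -9.54855619e-02]), 'joint_vel': array([-0.00146886, -0.00095438, -0.00190537,  0.00012858, -0.00135341,
       -0.00036735]), 'joint_torque': array([ 1.63798410e-03, -8.83579516e+01, -3.84561539e+01, -1.39025133e-05,
        5.02609473e-03,  4.07533582e-05]), 'position': array([0.25854923, 0.5686691 , 0.23076607]), 'eef_rot': array([-3.14052429e+00, -9.64694281e-05,  2.71480990e+00]), 'force': array([1.024339  , 0.12494792, 0.10338438]), 'torque': array([-0.05310587, -0.0304608 , -0.04383376]), 'grasp_force': 0.0, 'grip_width': 0.08526427942898547}
```

View pics/scene0.png

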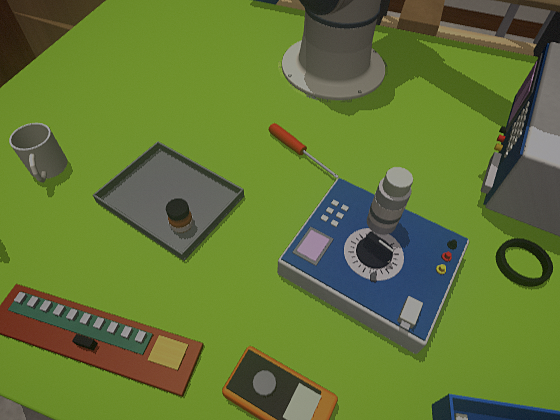

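View pics/top0.png

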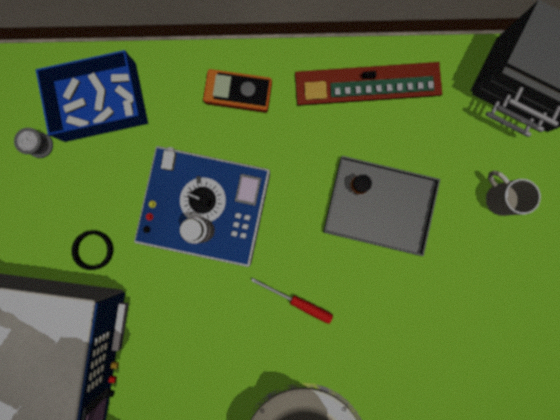

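The scene view shows the console at right, with the dial near (373,252) and the can's cap at (397,178). The tray is at left, with the jar at (179,213). In the top view, the dial is near (203,200), the cap at (193,230), the tray centre near (381,205) and the jar at (360,184). I'll enlarge the console areas.

```bash
python3 -c "
from h import *
a=cv2.imread('pics/scene0.png')[155:305,320:470]; b=cv2.imread('pics/top0.png')[145:270,130:280]
z=lambda m:cv2.convertScaleAbs(cv2.resize(m,None,fx=4 if 0 else 2.66,fy=2.66,interpolation=cv2.INTER_CUBIC),alpha=1.3)
a=z(a);b=z(b);h=max(a.shape[0],b.shape[0])
p=lambda m:cv2.copyMakeBorder(m,0,h-m.shape[0],0,0,0)
cv2.imwrite('pics/c1.png',np.hstack([p(a),p(b)]))
# blue panel / tray corners
for n in('scene','top'):
    im=cv2.imread(f'pics/{n}0.png'); hsv=cv2.cvtColor(im,cv2.COLOR_BGR2HSV)
    m=cv2.inRange(hsv,(100,120,40),(130,255,255))
    g=cv2.inRange(hsv,(0,0,30),(180,60,160))
    for nm,k,roi in(('panel',m,(280,170,190,180) if n=='scene' else (130,140,150,135)),('tray',g,(90,140,158,120) if n=='scene' else (315,150,130,110))):
        x,y,w,h=roi; k2=np.zeros_like(k); k2[y:y+h,x:x+w]=k[y:y+h,x:x+w]
        k2=cv2.morphologyEx(k2,cv2.MORPH_OPEN,np.ones((3,3)))
        c=max(cv2.findContours(k2,0,2)[0],key=cv2.contourArea); hull=cv2.convexHull(c)
        print(n,nm,cv2.contourArea(hull),cv2.approxPolyDP(hull,6,True)[:,0].tolist(),cv2.minAreaRect(hull))
"
```

```text
scene panel 15957.5 [[338, 180], [466, 238], [425, 338], [282, 259]] ((379.3323974609375, 251.7965545654297), (164.3471221923828, 109.31240844726562), 29.47589111328125)
scene tray 7612.5 [[159, 149], [237, 193], [182, 253], [100, 200]] ((168.42306518554688, 196.61538696289062), (112.3267822265625, 82.65032196044922), 33.690067291259766)
top panel 10542.5 [[157, 149], [265, 172], [246, 262], [137, 239]] ((200.9549102783203, 205.46420288085938), (113.0997543334961, 94.14678955078125), 11.888657569885254)
top tray 7647.0 [[342, 157], [434, 178], [420, 253], [324, 231]] ((380.3347473144531, 205.19189453125), (99.45711517333984, 77.8265380859375), 13.431029319763184)
```

View pics/c1.png

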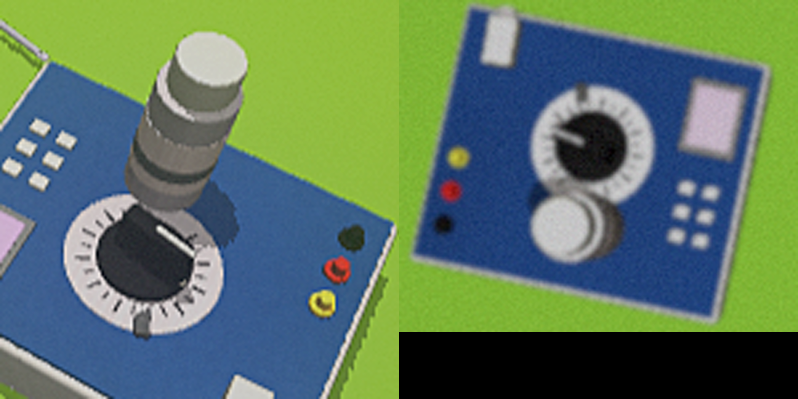

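The crop shows the pointer's white line (scene crop (160,225) to (195,255), top crop (592,147) to (553,130)) and the dark marker wedge at scene crop (142,322), top crop (582,91). The can stands between the dial and the robot. Next I compute the positions.

```bash
python3 -c "
from h import *
np.set_printoptions(precision=4,suppress=True)
S=np.array([[338,180],[466,238],[425,338],[282,259]]);T=np.array([[246,262],[137,239],[157,149],[265,172]])
P=[]
for s,t in zip(S,T):
    p,e=tri(s,t);P.append(p);print('panel',p,e)
P=np.array(P);print('centre',P.mean(0),'sides',np.linalg.norm(np.roll(P,-1,0)-P,axis=1), [np.degrees(np.arctan2(*(b-a)[1::-1])) for a,b in zip(P,np.roll(P,-1,0))])
S=np.array([[159,149],[237,193],[182,253],[100,200]]);T=np.array([[420,253],[324,231],[342,157],[434,178]])
T2=T[[0,1,2,3]]
# match by nearest projection
for n,C in(('scene',S),('top',T)):
    W=np.array([onz(n,*c,.02) for c in C]);print(n,'tray z20',W[:,:2].tolist(),W.mean(0), np.linalg.norm(np.roll(W,-1,0)-W,axis=1))
for nm,a,b in(('cap top',(399.7,176.4),(190.5,230)),('marker',(373.4,276),(198.8,179.2)),('ptr',(320+193/2.66,155+252/2.66),(187.9,193.9))):
    print(nm,*tri(a,b))
# jar, white cap, masks
im=cv2.imread('pics/scene0.png');hsv=cv2.cvtColor(im,cv2.COLOR_BGR2HSV)
print(onz('scene',399.7,176.4,.18),onz('top',190.5,230,.18))
"
```

```text
panel [0.4235 0.1159 0.0553] 1.554422589694088e-05
panel [0.4777 0.3524 0.0605] 0.004487358434701073
panel [0.6744 0.3104 0.0551] 0.0038375803938449147
panel [0.6197 0.0713 0.0507] 0.000747778835223851
centre [0.5488 0.2125 0.0554] sides [0.2427 0.2013 0.2453 0.2013] [np.float64(77.1028400489058), np.float64(-12.047129653636961), np.float64(-102.8922754939693), np.float64(167.19640120201188)]
scene tray z20 [[0.4429970241709893, -0.2652745075085149], [0.49487676573203293, -0.06442636224681192], [0.6530162814137643, -0.10279001725279915], [0.6028289028642813, -0.3037857367181793]] [ 0.5484 -0.1841  0.02  ] [0.2074 0.1627 0.2072 0.1644]
top tray z20 [[0.4337056103811787, -0.2735653465663007], [0.4873284675085126, -0.05841646652111707], [0.6554196099040974, -0.10389935791062077], [0.6031541592222945, -0.31231969806428583]] [ 0.5449 -0.1871  0.02  ] [0.2217 0.1741 0.2149 0.1738]
cap top [0.4935 0.21   0.1805] 0.003105325443019009
marker [0.6047 0.2176 0.0617] 0.004109699353778017
ptr [0.5696 0.2333 0.0973] 0.0036729690630049805
[0.4925 0.2116 0.18  ] [0.4937 0.2085 0.18  ]
```

```bash
cat >> h.py <<'E'
from scipy.spatial.transform import Rotation as Ro
def go(p,yaw=None):
    o=ctrl.get_obs(); R=Ro.from_euler('xyz',o['eef_rot']); y=o['eef_rot'][2] if yaw is None else yaw
    d=R.inv().apply(np.array(p)-o['position'])/.025; r=np.degrees((R.inv()*Ro.from_euler('xyz',[np.pi,0,y])).as_rotvec())
    print('inc',d.round(3),r.round(2),'| pos',o['position'].round(4),'rpy',o['eef_rot'].round(4),'q',o['q'].round(2),'t',round(o['time_s'],2),'F',o['force'].round(1),'w',round(o['grip_width'],4),o['grasp_force'])
E
python3 -c "
from h import *
go([.4935,.210,.235])"
```

```text
inc [-14.494  -9.17   -0.161] [-0.06 -0.01  0.  ] | pos [0.2585 0.5687 0.2308] rpy [-3.1405e+00 -1.0000e-04  2.7148e+00] q [ 1.05  0.49  1.35 -0.    1.3  -0.1 ] t 0.1 F [1.  0.1 0.1] w 0.0853 0.0
```

Request:
play_rows([
  [-1, -0.6, -0.2, 0, 0, 0],
  [-2.2, -1.4, -0.2, 0, 0, 0],
  [-3.6, -2.3, -0.2, 0, 0, 0],
  [-5.0, -3.2, -0.2, 0, 0, 0],
  [-6.4, -4.1, -0.2, 0, 0, 0],
  [-7.8, -5.0, -0.2, 0, 0, 0],
  [-9.2, -5.9, -0.2, 0, 0, 0],
  [-10.6, -6.8, -0.2, 0, 0, 0],
  [-12.0, -7.6, -0.2, 0, 0, 0],
  [-13.3, -8.4, -0.2, 0, 0, 0],
  [-14.2, -9.0, -0.2, 0, 0, 0],
  [-14.5, -9.2, -0.2, 0, 0, 0],
], jaw=1)

```text
time_s: 1.1
position: [0.4953, 0.2063, 0.2361]
eef_rot: [-3.141, 0.0, 2.712]
force: [-0.8, -0.2, 0.3]
grip_width: 0.0859
grasp_force: 0.0
```

```bash
python3 -c "
from h import *
go([.4935,.210,.117])"
```

```text
inc [0.127 0.106 4.763] [-0.03  0.03 -0.  ] | pos [0.4953 0.2063 0.2361] rpy [-3.141e+00  5.000e-04  2.712e+00] q [ 0.28  0.36  1.56 -0.    1.22 -0.86] t 1.1 F [-0.8 -0.2  0.3] w 0.0859 0.0
```

Request:
play_rows([
  [0, 0, 0.3, 0, 0, 0],
  [0.05, 0.05, 0.9, 0, 0, 0],
  [0.05, 0.05, 1.5, 0, 0, 0],
  [0.05, 0.05, 2.1, 0, 0, 0],
  [0.05, 0.05, 2.7, 0, 0, 0],
  [0.05, 0.05, 3.3, 0, 0, 0],
  [0.05, 0.05, 3.9, 0, 0, 0],
  [0.05, 0.05, 4.4, 0, 0, 0],
  [0.05, 0.05, 4.7, 0, 0, 0],
  [0.05, 0.05, 4.75, 0, 0, 0],
  [0.05, 0.05, 4.75, 0, 0, 0],
])

```text
time_s: 2.02
position: [0.4923, 0.2117, 0.1172]
eef_rot: [-3.141, -0.001, 2.716]
force: [-0.1, 0.3, -0.4]
grip_width: 0.0856
grasp_force: 0.0
```

```bash
python3 -c "
from h import *
go([.4935,.210,.117])
a=snap('scene','s1')[140:290,300:450]
cv2.imwrite('pics/c2.png',cv2.resize(a,None,fx=4,fy=4,interpolation=2))"
```

```text
inc [-0.073 -0.041  0.007] [-0.04 -0.05  0.  ] | pos [0.4923 0.2117 0.1172] rpy [-3.1409e+00 -8.0000e-04  2.7155e+00] q [ 0.29  0.52  1.69  0.    0.93 -0.85] t 2.02 F [-0.1  0.3 -0.4] w 0.0856 0.0
```

View pics/c2.png

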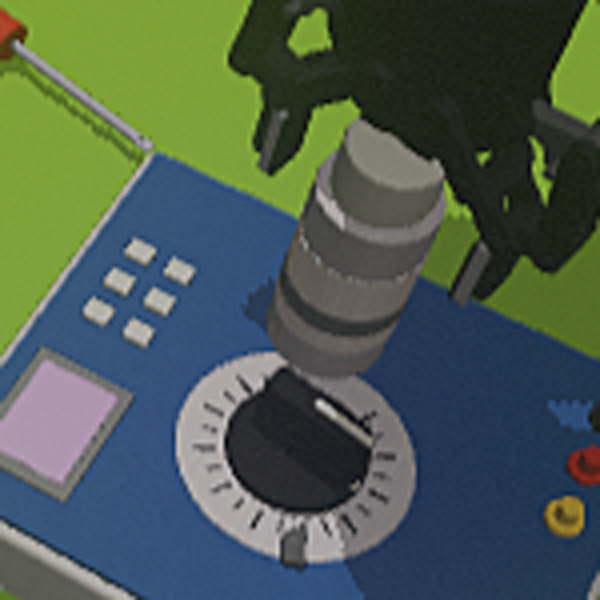

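The open fingers straddle the can, left finger at crop (270,140) and right at (475,270), with the body clear of the cap. I'll close.

Request:
play_rows([
  [0, 0, 0, 0, 0, 0],
  [0, 0, 0, 0, 0, 0],
  [0, 0, 0, 0, 0, 0],
  [0, 0, 0, 0, 0, 0],
  [0, 0, 0, 0, 0, 0],
  [0, 0, 0, 0, 0, 0],
  [0, 0, 0, 0, 0, 0],
  [0, 0, 0, 0, 0, 0],
  [0, 0, 0, 0, 0, 0],
  [0, 0, 0, 0, 0, 0],
], jaw=0, newtons=40)

```text
time_s: 2.9
position: [0.4932, 0.2112, 0.1183]
eef_rot: [3.141, 0.001, 2.715]
force: [-1.2, 0.1, 7.9]
grip_width: 0.0515
grasp_force: 40.6
```

Request:
play_rows([
  [0, 0, -0.1, 0, 0, 0],
  [0, 0, -0.3, 0, 0, 0],
  [0, 0, -0.6, 0, 0, 0],
  [0, 0, -1.0, 0, 0, 0],
  [0, 0, -1.4, 0, 0, 0],
  [0, 0, -1.8, 0, 0, 0],
  [0, 0, -2.2, 0, 0, 0],
  [0, 0, -2.5, 0, 0, 0],
  [0, 0, -2.7, 0, 0, 0],
  [0, 0, -2.8, 0, 0, 0],
  [0, 0, -2.8, 0, 0, 0],
])

```text
time_s: 3.82
position: [0.493, 0.2112, 0.188]
eef_rot: [3.141, 0.001, 2.715]
force: [0.2, -0.2, -3.7]
grip_width: 0.0512
grasp_force: 42.1
```

```bash
python3 -c "
from h import *
go([.534,-.240,.187])
snap('scene','s2')"
```

```text
inc [ -8.963 -15.751   0.039] [0.02 0.03 0.  ] | pos [0.493  0.2112 0.188 ] rpy [3.1412e+00 5.0000e-04 2.7148e+00] q [ 0.29  0.42  1.62 -0.    1.1  -0.85] t 3.82 F [ 0.2 -0.2 -3.7] w 0.0512 42.13474452495575
```

View pics/s2.png

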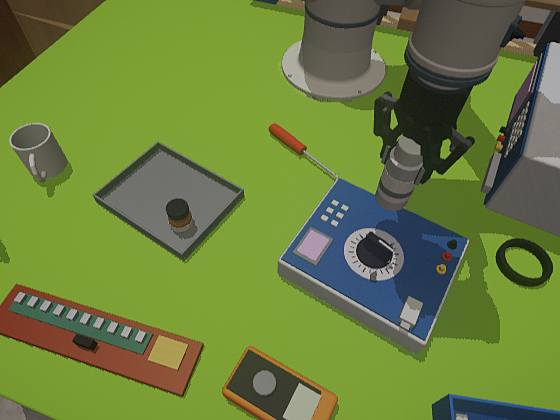

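The can is held upright and clear of the console, at (397,180), and the tray is unchanged. I'll carry it over the tray's empty half.

Request:
play_rows([
  [-0.2, -0.4, 0, 0, 0, 0],
  [-0.7, -1.2, 0, 0, 0, 0],
  [-1.4, -2.4, 0, 0, 0, 0],
  [-2.1, -3.6, 0, 0, 0, 0],
  [-2.8, -4.8, 0, 0, 0, 0],
  [-3.5, -6.0, 0, 0, 0, 0],
  [-4.2, -7.3, 0, 0, 0, 0],
  [-4.9, -8.6, 0, 0, 0, 0],
  [-5.6, -9.8, 0, 0, 0, 0],
  [-6.2, -10.9, 0, 0, 0, 0],
  [-6.6, -11.6, 0, 0, 0, 0],
  [-6.8, -12.0, 0, 0, 0, 0],
])

```text
time_s: 4.87
position: [0.5231, -0.1353, 0.187]
eef_rot: [-3.141, -0.0, 2.713]
force: [0.4, -0.1, -3.8]
grip_width: 0.0513
grasp_force: 42.5
```

Request:
play_rows([
  [-0.3, -0.5, 0, 0, 0, 0],
  [-0.8, -1.4, 0, 0, 0, 0],
  [-1.3, -2.3, 0, 0, 0, 0],
  [-1.8, -3.1, 0, 0, 0, 0],
  [-2.1, -3.6, 0, 0, 0, 0],
  [-2.2, -3.75, 0, 0, 0, 0],
  [-2.2, -3.75, 0, 0, 0, 0],
  [-2.2, -3.75, 0, 0, 0, 0],
])

```text
time_s: 5.53
position: [0.5344, -0.2395, 0.1873]
eef_rot: [3.141, -0.001, 2.715]
force: [-0.6, 0.2, -2.0]
grip_width: 0.0512
grasp_force: 42.6
```

```bash
python3 -c "
from h import *
go([.534,-.240,.085])
snap('top','t3');snap('scene','s3')
a=cv2.imread('pics/s3.png')[80:260,80:260];b=cv2.imread('pics/t3.png')[120:300,290:470]
cv2.imwrite('pics/c3.png',cv2.resize(np.hstack([a,b]),None,fx=2.2,fy=2.2,interpolation=2))"
```

```text
inc [ 3.000e-03 -2.800e-02  4.091e+00] [ 0.02 -0.05 -0.  ] | pos [ 0.5344 -0.2395  0.1873] rpy [ 3.1412e+00 -9.0000e-04  2.7150e+00] q [-0.52  0.48  1.5   0.    1.16 -1.67] t 5.53 F [-0.6  0.2 -2. ] w 0.0512 42.58457064628601
```

View pics/c3.png

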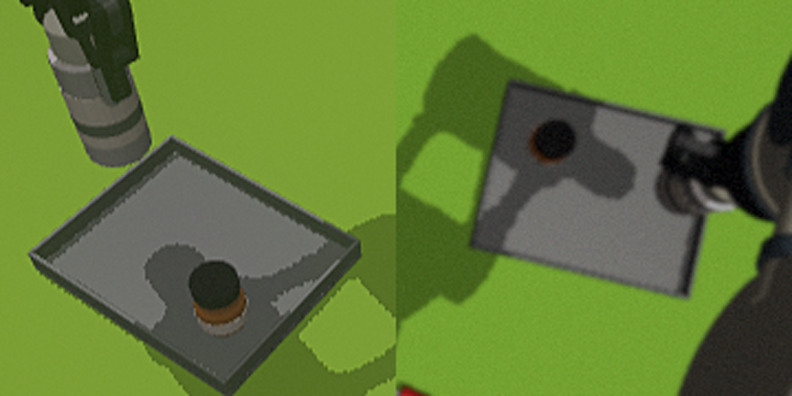

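The can hangs upright over the tray's empty half, its base at crop (123,150) in the scene view. The jar is undisturbed at crop (218,295). I'll check the base against the tray numerically while starting the descent.

```bash
python3 -c "
from h import *
print(onz('scene',80+120/2.2,80+148/2.2,.125), proj('scene',[.534,-.24,.125]))
# tray corners scene outer rim
for z,pts in((.024,[(173,138),(360,243),(228,388),(30,253)]),(.0045,[(182,156)])):
    print(np.array([onz('scene',80+x/2.2,80+y/2.2,z) for x,y in pts]).round(3).tolist())
W=[onz('top',290+(x-396)/2.2,120+y/2.2,.024).round(3).tolist() for x,y in [(510,83),(722,132),(687,298),(472,245)]];print(W)
print('jar',onz('scene',80+220/2.2,80+318/2.2,.005))
"
```

```text
[ 0.53789341 -0.23632889  0.125     ] [133.89016769 145.27569642]
[[0.43, -0.272, 0.024], [0.487, -0.053, 0.024], [0.66, -0.095, 0.024], [0.599, -0.319, 0.024]]
[[0.433, -0.265, 0.004]]
[[0.653, -0.103, 0.024], [0.598, -0.32, 0.024], [0.428, -0.277, 0.024], [0.486, -0.059, 0.024]]
jar [ 0.59211127 -0.1411193   0.005     ]
```

Request:
play_rows([
  [0, 0, 0.3, 0, 0, 0],
  [0, 0, 0.9, 0, 0, 0],
  [0, 0, 1.5, 0, 0, 0],
  [0, 0, 2.1, 0, 0, 0],
  [0, 0, 2.6, 0, 0, 0],
  [0, 0, 3.0, 0, 0, 0],
  [0, 0, 3.3, 0, 0, 0],
  [0, 0, 3.4, 0, 0, 0],
  [0, 0, 3.4, 0, 0, 0],
])

```text
time_s: 6.38
position: [0.5345, -0.2401, 0.1021]
eef_rot: [3.142, -0.001, 2.715]
force: [0.3, 0.7, -2.1]
grip_width: 0.0509
grasp_force: 42.6
```

Request:
play_rows([
  [0, 0, 0.3, 0, 0, 0],
  [0, 0, 0.6, 0, 0, 0],
  [0, 0, 0.9, 0, 0, 0],
  [0, 0, 1.1, 0, 0, 0],
  [0, 0, 1.2, 0, 0, 0],
  [0, 0, 1.2, 0, 0, 0],
])

```text
time_s: 6.88
position: [0.5344, -0.2403, 0.0718]
eef_rot: [3.141, -0.001, 2.715]
force: [0.6, -0.3, -2.4]
grip_width: 0.051
grasp_force: 42.6
```

Request:
play_rows([
  [0, 0, 0.05, 0, 0, 0],
  [0, 0, 0.1, 0, 0, 0],
  [0, 0, 0.1, 0, 0, 0],
])

```text
time_s: 7.13
position: [0.5348, -0.2405, 0.0701]
eef_rot: [-3.142, 0.0, 2.715]
force: [0.0, 0.3, -3.3]
grip_width: 0.0512
grasp_force: 42.6
```

Request:
play_rows([
  [0, 0, 0.04, 0, 0, 0],
  [0, 0, 0.06, 0, 0, 0],
  [0, 0, 0.06, 0, 0, 0],
])

```text
time_s: 7.38
position: [0.5347, -0.2404, 0.0685]
eef_rot: [-3.142, 0.0, 2.715]
force: [-0.4, 1.1, -2.0]
grip_width: 0.0511
grasp_force: 42.6
```

Request:
play_rows([
  [0, 0, 0.02, 0, 0, 0],
  [0, 0, 0.04, 0, 0, 0],
  [0, 0, 0.04, 0, 0, 0],
])

```text
time_s: 7.63
position: [0.5347, -0.2404, 0.0675]
eef_rot: [3.142, -0.0, 2.715]
force: [0.7, 0.3, -2.8]
grip_width: 0.0511
grasp_force: 42.6
```

Request:
play_rows([
  [0, 0, 0.02, 0, 0, 0],
  [0, 0, 0.04, 0, 0, 0],
  [0, 0, 0.04, 0, 0, 0],
])

```text
time_s: 7.88
position: [0.5348, -0.2405, 0.0673]
eef_rot: [-3.141, 0.001, 2.715]
force: [-3.2, 1.8, 11.7]
grip_width: 0.0508
grasp_force: 44.1
```

Request:
play_rows([
  [0, 0, 0.02, 0, 0, 0],
  [0, 0, 0.04, 0, 0, 0],
  [0, 0, 0.04, 0, 0, 0],
])

```text
time_s: 8.13
position: [0.535, -0.2406, 0.0673]
eef_rot: [-3.141, 0.002, 2.715]
force: [-7.7, 3.7, 29.6]
grip_width: 0.0509
grasp_force: 45.7
```

Contact is confirmed at TCP z 0.0673, as predicted (0.0675). I'll ease off the press and release.

Request:
play_rows([
  [0, 0, -0.03, 0, 0, 0],
  [0, 0, -0.05, 0, 0, 0],
  [0, 0, -0.05, 0, 0, 0],
])

```text
time_s: 8.38
position: [0.5348, -0.2405, 0.0673]
eef_rot: [-3.142, 0.001, 2.715]
force: [-2.7, 1.6, 11.3]
grip_width: 0.0514
grasp_force: 43.7
```

Request:
play_rows([
  [0, 0, 0, 0, 0, 0],
  [0, 0, 0, 0, 0, 0],
  [0, 0, 0, 0, 0, 0],
  [0, 0, 0, 0, 0, 0],
  [0, 0, 0, 0, 0, 0],
  [0, 0, 0, 0, 0, 0],
  [0, 0, 0, 0, 0, 0],
  [0, 0, 0, 0, 0, 0],
], jaw=1)

```text
time_s: 9.05
position: [0.5347, -0.2404, 0.0668]
eef_rot: [-3.142, -0.0, 2.715]
force: [-0.5, -0.1, -0.7]
grip_width: 0.0858
grasp_force: 0.0
```

Request:
play_rows([
  [0, 0, -0.2, 0, 0, 0],
  [0, 0, -0.7, 0, 0, 0],
  [0, 0, -1.3, 0, 0, 0],
  [0, 0, -2.0, 0, 0, 0],
  [0, 0, -2.8, 0, 0, 0],
  [0, 0, -3.6, 0, 0, 0],
  [0, 0, -4.4, 0, 0, 0],
  [0, 0, -5.0, 0, 0, 0],
  [0, 0, -5.4, 0, 0, 0],
  [0, 0, -5.6, 0, 0, 0],
])

```text
time_s: 9.88
position: [0.5351, -0.2406, 0.2084]
eef_rot: [-3.141, 0.002, 2.715]
force: [1.1, -0.6, -0.8]
grip_width: 0.0854
grasp_force: 0.0
```

```bash
python3 -c "
from h import *
go([.5605,.21,.2])
snap('scene','s4')
t=snap('top','t4')
a=cv2.imread('pics/s4.png')[80:260,80:260];b=t[140:260,130:280]
s=cv2.imread('pics/s4.png')[215:305,325:425]
z=lambda m,f:cv2.resize(m,None,fx=f,fy=f,interpolation=2)
a=z(a,2.2);s=z(s,4);h=max(len(a),len(s));p=lambda m:cv2.copyMakeBorder(m,0,h-len(m),0,0,0)
cv2.imwrite('pics/c4.png',np.hstack([p(a),p(s)]))"
```

```text
inc [ 6.535 16.829  0.32 ] [-0.01  0.11 -0.  ] | pos [ 0.5351 -0.2406  0.2084] rpy [-3.1414e+00  1.9000e-03  2.7148e+00] q [-0.52  0.46  1.47  0.    1.2  -1.67] t 9.88 F [ 1.1 -0.6 -0.8] w 0.0854 0.0
```

View pics/c4.png

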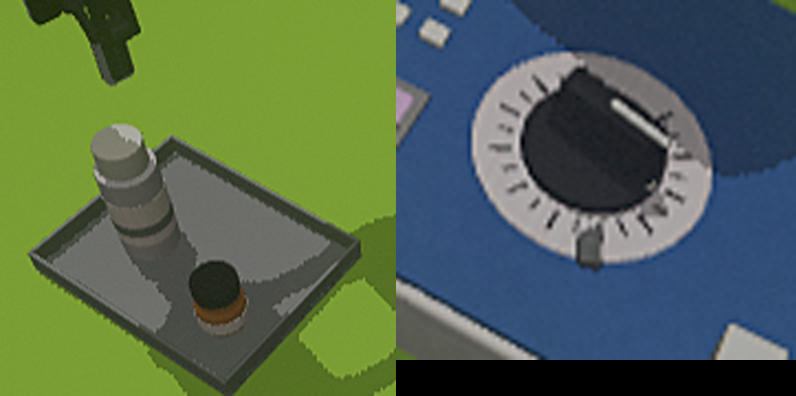

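The can stands upright on the tray floor with its base clear of the walls, and the jar is unmoved. With the dial unobstructed, the marker is at crop (590,248) and the white line runs from (612,101) to (665,140). I'll measure these precisely.

```bash
cat > dial.py <<'E'
from h import *
np.set_printoptions(precision=4,suppress=True)
YAW=-12.7
def meas(n,f,ax0=(.5605,.21)):
    im=cv2.imread(f'pics/{f}.png'); hsv=cv2.cvtColor(im,cv2.COLOR_BGR2HSV)
    v,u=np.mgrid[:420,:560]; K,R,t=cam(n); d=np.stack([u,v,np.ones_like(u)],-1)@np.linalg.inv(K).T@R; o=-R.T@t
    P=lambda z:(o+d*((z-o[2])/d[...,2])[...,None])[...,:2]
    p=P(.056); ax=np.array(ax0); r=np.hypot(*np.moveaxis(p-ax,-1,0))
    notblue=((hsv[...,1]<110)&(r<.06)).astype(np.uint8)
    c=cv2.convexHull(max(cv2.findContours(notblue,0,1)[0],key=cv2.contourArea))[:,0]
    q=np.array([p[y,x] for x,y in c]); A=np.c_[2*q,np.ones(len(q))]; s=np.linalg.lstsq(A,(q**2).sum(1),rcond=None)[0]
    print(n,'disc',s[:2],'r',np.sqrt(s[2]+s[:2]@s[:2])); ax=s[:2]
    pm=P(.061)-ax; r=np.hypot(pm[...,0],pm[...,1]); m=((hsv[...,2]<120)&(hsv[...,1]<110)&(r>.037)&(r<.054)).astype(np.uint8)
    k,l,st,ce=cv2.connectedComponentsWithStats(m)
    for i in range(1,k):
        if st[i,4]>12:
            w=pm[l==i].mean(0); print('  dark',st[i,4],ce[i],'ang',np.degrees(np.arctan2(w[1],w[0])),'r',np.hypot(*w))
    pl=P(.095)-ax; r=np.hypot(pl[...,0],pl[...,1]); m=((hsv[...,2]>115)&(r<.027)).astype(np.uint8)
    k,l,st,ce=cv2.connectedComponentsWithStats(m)
    for i in range(1,k):
        if st[i,4]>10:
            w=pl[l==i]; g=w.mean(0); V=np.linalg.svd(w-g)[2][0]; V*=np.sign(V@g)
            print('  white',st[i,4],ce[i],'ang',np.degrees(np.arctan2(g[1],g[0])),'dir',np.degrees(np.arctan2(V[1],V[0])),'r',np.hypot(*g))
E
python3 -c "
from dial import *
meas('scene','s4');meas('top','t4');meas('top','top0')
e=[onz('scene',379,240.25,.095),onz('scene',392.25,250,.095)];print(e,np.degrees(np.arctan2(*(e[1]-e[0])[1::-1])))
print(tri((379,240.25),(202.6,200.3)))
"
```

```text
scene disc [0.5586 0.2114] r 0.05071927657268893
  dark 155 [387.6194 238.5355] ang 153.31333610403436 r 0.037227552762616065
  dark 54 [373.     276.0926] ang 9.702537208589725 r 0.04626376367229871
  white 179 [381.2682 235.7989] ang 167.63628313817796 dir 86.00104328901678 r 0.010882187526632068
  white 38 [385.7105 245.0789] ang 71.07442527758005 dir 64.23815269359913 r 0.0130557367682741
top disc [0.5604 0.2095] r 0.05177802130875664
  dark 32 [198.3125 179.1875] ang 9.273696427990943 r 0.04530205291317817
  dark 143 [192.3287 216.5315] ang 150.2525024667919 r 0.041923695261243524
  white 39 [193.0769 191.0769] ang 37.284858357801184 dir -44.0379024821596 r 0.019300272794836613
  white 15 [187.0667 200.8   ] ang 101.14108910996252 dir 13.89654967743185 r 0.02482150630485675
top disc [0.5565 0.2104] r 0.054045008547335883
  dark 38 [198.0789 180.0526] ang 8.365452478458556 r 0.047238490505573986
  dark 90 [190.8667 217.4667] ang 146.24746348304205 r 0.04144006197923734
  dark 55 [206.9091 221.5091] ang -165.1545854887449 r 0.04538514310917362
  white 29 [187.6207 204.    ] ang 108.8336680131365 dir -161.74719086438333 r 0.02354424994742479
[array([0.5576, 0.212 , 0.095 ]), array([0.5682, 0.2351, 0.095 ])] 65.39951604759759
(array([0.5558, 0.2073, 0.0907]), np.float64(0.010160699775448015))
```

Both views agree on the dial axis at about (0.5598, 0.2102). The marker is at 9.5° world (console 22°) and the pointer at about 66°, which leaves about 56° to turn. I'll move over the dial while turning the tool so its x axis lies along the bar.

Request:
play_rows([
  [0.1, 0.4, 0, 0, 0, 3],
  [0.5, 1.3, 0, 0, 0, 9],
  [1.0, 2.6, 0, 0, 0, 15],
  [1.5, 3.9, 0, 0, 0, 21],
  [2.0, 5.2, 0, 0, 0, 27],
  [2.5, 6.5, 0, 0, 0, 33],
  [3.0, 7.8, 0, 0, 0, 39],
  [3.5, 9.1, 0, 0, 0, 45],
  [4.0, 10.4, 0, 0, 0, 51],
  [4.5, 11.6, 0, 0, 0, 57],
  [4.8, 12.3, 0, 0, 0, 60],
  [4.8, 12.3, 0, 0, 0, 60],
])

```text
time_s: 10.98
position: [0.552, 0.0927, 0.2056]
eef_rot: [-3.14, -0.001, 1.667]
force: [-1.0, -0.6, -0.5]
grip_width: 0.0853
grasp_force: 0.0
```

```bash
python3 -c "
from h import *
go([.5598,.2102,.15],np.radians(66))"
```

```text
inc [4.647 0.765 2.227] [-1.10e-01 -2.00e-02  2.95e+01] | pos [0.552  0.0927 0.2056] rpy [-3.1399e+00 -9.0000e-04  1.6668e+00] q [ 0.06  0.43  1.54  0.    1.17 -0.04] t 10.98 F [-1.  -0.6 -0.5] w 0.0853 0.0
```

Request:
play_rows([
  [0.3, 0, 0.1, 0, 0, 4],
  [1.0, 0.2, 0.4, 0, 0, 9],
  [1.8, 0.3, 0.8, 0, 0, 14],
  [2.6, 0.4, 1.2, 0, 0, 19],
  [3.4, 0.55, 1.6, 0, 0, 24],
  [4.1, 0.7, 1.9, 0, 0, 28],
  [4.5, 0.75, 2.1, 0, 0, 29.5],
  [4.65, 0.77, 2.2, 0, 0, 29.5],
  [4.65, 0.77, 2.2, 0, 0, 29.5],
  [4.65, 0.77, 2.2, 0, 0, 29.5],
])

```text
time_s: 11.82
position: [0.5605, 0.206, 0.1514]
eef_rot: [-3.141, 0.001, 1.154]
force: [0.1, -0.7, -0.4]
grip_width: 0.0857
grasp_force: 0.0
```

```bash
python3 -c "
from h import *
go([.5598,.2102,.07],np.radians(66))"
```

```text
inc [ 0.144 -0.09   3.255] [-0.04  0.05  0.13] | pos [0.5605 0.206  0.1514] rpy [-3.1410e+00  8.0000e-04  1.1542e+00] q [ 0.25  0.54  1.51 -0.    1.09  0.67] t 11.82 F [ 0.1 -0.7 -0.4] w 0.0857 0.0
```

Request:
play_rows([
  [0.05, 0, 0.3, 0, 0, 0],
  [0.1, -0.05, 0.8, 0, 0, 0],
  [0.1, -0.05, 1.4, 0, 0, 0],
  [0.1, -0.05, 2.0, 0, 0, 0],
  [0.1, -0.05, 2.5, 0, 0, 0],
  [0.1, -0.05, 2.8, 0, 0, 0],
  [0.1, -0.05, 3.0, 0, 0, 0],
  [0.1, -0.05, 3.0, 0, 0, 0],
  [0.1, -0.05, 3.0, 0, 0, 0],
])

```text
time_s: 12.57
position: [0.5607, 0.2094, 0.077]
eef_rot: [3.141, -0.0, 1.153]
force: [0.4, 0.4, 0.2]
grip_width: 0.0854
grasp_force: 0.0
```

```bash
python3 -c "
from h import *
go([.5598,.2102,.07],np.radians(66))
a=snap('scene','s5')[180:300,310:440];b=snap('top','t5')[140:260,130:260]
cv2.imwrite('pics/c5.png',cv2.resize(np.hstack([a,b]),None,fx=3,fy=3,interpolation=2))"
```

```text
inc [ 0.015 -0.048  0.282] [ 0.01 -0.01  0.04] | pos [0.5607 0.2094 0.077 ] rpy [ 3.1414e+00 -2.0000e-04  1.1526e+00] q [0.26 0.64 1.57 0.   0.93 0.68] t 12.57 F [0.4 0.4 0.2] w 0.0854 0.0
```

View pics/c5.png

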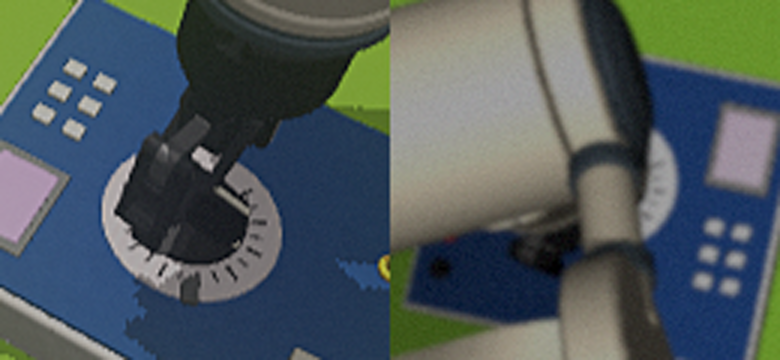

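The fingers straddle the bar, with the white line visible at crop (235,200) beside the near finger. I'll go down the last 6 mm and close.

Request:
play_rows([
  [0, -0.04, 0.12, 0, 0, 0],
  [0, -0.04, 0.24, 0, 0, 0],
  [0, -0.04, 0.24, 0, 0, 0],
])

```text
time_s: 12.92
position: [0.5594, 0.2099, 0.0704]
eef_rot: [-3.141, 0.0, 1.153]
force: [-0.2, -0.4, -0.9]
grip_width: 0.0852
grasp_force: 0.0
```

Request:
play_rows([
  [0, 0, 0, 0, 0, 0],
  [0, 0, 0, 0, 0, 0],
  [0, 0, 0, 0, 0, 0],
  [0, 0, 0, 0, 0, 0],
  [0, 0, 0, 0, 0, 0],
  [0, 0, 0, 0, 0, 0],
  [0, 0, 0, 0, 0, 0],
  [0, 0, 0, 0, 0, 0],
  [0, 0, 0, 0, 0, 0],
  [0, 0, 0, 0, 0, 0],
  [0, 0, 0, 0, 0, 0],
  [0, 0, 0, 0, 0, 0],
], jaw=0, newtons=30)

```text
time_s: 13.92
position: [0.5592, 0.2101, 0.071]
eef_rot: [-3.141, 0.0, 1.153]
force: [-3.3, 1.9, 5.7]
grip_width: 0.0136
grasp_force: 32.1
```

Request:
play_rows([
  [0, 0, 0, 0, 0, 2],
  [0, 0, 0, 0, 0, 6],
  [0, 0, 0, 0, 0, 10.5],
  [0, 0, 0, 0, 0, 15],
  [0, 0, 0, 0, 0, 19.5],
  [0, 0, 0, 0, 0, 24],
  [0, 0, 0, 0, 0, 28],
  [0, 0, 0, 0, 0, 32],
  [0, 0, 0, 0, 0, 36],
  [0, 0, 0, 0, 0, 39],
  [0, 0, 0, 0, 0, 40],
  [0, 0, 0, 0, 0, 40],
])

```text
time_s: 14.92
position: [0.5587, 0.2105, 0.0709]
eef_rot: [-3.14, 0.001, 0.453]
force: [-6.1, 4.9, 7.0]
grip_width: 0.0132
grasp_force: 32.4
```

```bash
python3 -c "
from h import *
go([.5598,.2102,.071],np.radians(9.5))"
```

```text
inc [ 0.035  0.03  -0.003] [-0.06  0.07 16.46] | pos [0.5587 0.2105 0.0709] rpy [-3.1404e+00  1.1000e-03  4.5300e-01] q [0.26 0.65 1.57 0.   0.92 1.38] t 14.92 F [-6.1  4.9  7. ] w 0.0132 32.3834154009819
```

Request:
play_rows([
  [0.02, 0.02, 0, 0, 0, 3],
  [0.03, 0.03, 0, 0, 0, 7],
  [0.03, 0.03, 0, 0, 0, 11],
  [0.03, 0.03, 0, 0, 0, 14],
  [0.03, 0.03, 0, 0, 0, 16],
  [0.03, 0.03, 0, 0, 0, 16.5],
  [0.03, 0.03, 0, 0, 0, 16.5],
  [0.03, 0.03, 0, 0, 0, 16.5],
])

```text
time_s: 15.58
position: [0.5587, 0.2106, 0.0709]
eef_rot: [-3.14, 0.003, 0.167]
force: [-12.4, 11.4, 11.3]
grip_width: 0.0134
grasp_force: 33.0
```

Request:
play_rows([
  [0, 0, 0, 0, 0, 0],
  [0, 0, 0, 0, 0, 0],
  [0, 0, 0, 0, 0, 0],
  [0, 0, 0, 0, 0, 0],
  [0, 0, 0, 0, 0, 0],
  [0, 0, 0, 0, 0, 0],
  [0, 0, 0, 0, 0, 0],
  [0, 0, 0, 0, 0, 0],
  [0, 0, 0, 0, 0, 0],
  [0, 0, 0, 0, 0, 0],
], jaw=1)

```text
time_s: 16.42
position: [0.5606, 0.2096, 0.0708]
eef_rot: [3.142, 0.0, 0.167]
force: [1.2, 0.4, -0.0]
grip_width: 0.0855
grasp_force: 0.0
```

Request:
play_rows([
  [0, 0, -0.3, 0, 0, 0],
  [0, 0, -1.0, 0, 0, 0],
  [0, 0, -2.0, 0, 0, 0],
  [0, 0, -3.0, 0, 0, 0],
  [0, 0, -4.0, 0, 0, 0],
  [-0.5, 0, -5.0, 0, 0, 0],
  [-1.5, 0, -5.5, 0, 0, 0],
  [-2.7, 0, -5.5, 0, 0, 0],
  [-4.0, 0, -5.5, 0, 0, 0],
  [-5.0, 0, -5.5, 0, 0, 0],
  [-5.5, 0, -5.5, 0, 0, 0],
  [-5.5, 0, -5.5, 0, 0, 0],
])

```text
time_s: 17.42
position: [0.4223, 0.1863, 0.2089]
eef_rot: [3.142, 0.001, 0.167]
force: [0.9, -0.0, -0.0]
grip_width: 0.0854
grasp_force: 0.0
```

```bash
python3 -c "
from dial import *
go([.5,.2,.2])
snap('top','t6');a=snap('scene','s6')[205:305,315:435];
cv2.imwrite('pics/c6.png',cv2.resize(a,None,fx=6,fy=6,interpolation=2))
meas('scene','s6');meas('top','t6')"
```

```text
inc [ 3.158 -0.021  0.353] [0.   0.06 0.  ] | pos [0.4223 0.1863 0.2089] rpy [3.1415 0.001  0.1671] q [0.29 0.29 1.76 0.   1.09 1.69] t 17.42 F [ 0.9 -0.  -0. ] w 0.0854 0.0
scene disc [0.5586 0.2114] r 0.05070813519236271
  dark 43 [379.     232.0233] ang 179.24530120093888 r 0.04112873542474119
  dark 96 [395.75   244.8438] ang 128.51027316804615 r 0.04100845151965193
  dark 44 [399.7727 261.5227] ang 84.6328194554598 r 0.04401283213400002
  dark 54 [373.     276.0926] ang 9.711947317729246 r 0.046241150937796474
  white 200 [380.255 234.97 ] ang 177.63365297416345 dir -94.67717000744578 r 0.011689086640293542
  white 30 [378.5 247. ] ang 11.068327712308246 dir 11.014143951132068 r 0.011901606532719938
top disc [0.5605 0.2094] r 0.051692157305437574
  dark 38 [197.8684 179.2632] ang 10.567388515147858 r 0.04518761020631616
  dark 183 [185.071  208.7869] ang 118.06882597521762 r 0.04130347875832996
  white 21 [187.6667 194.7619] ang 71.54695549253307 dir 160.8544322119748 r 0.024305240833035157
```

View pics/c6.png

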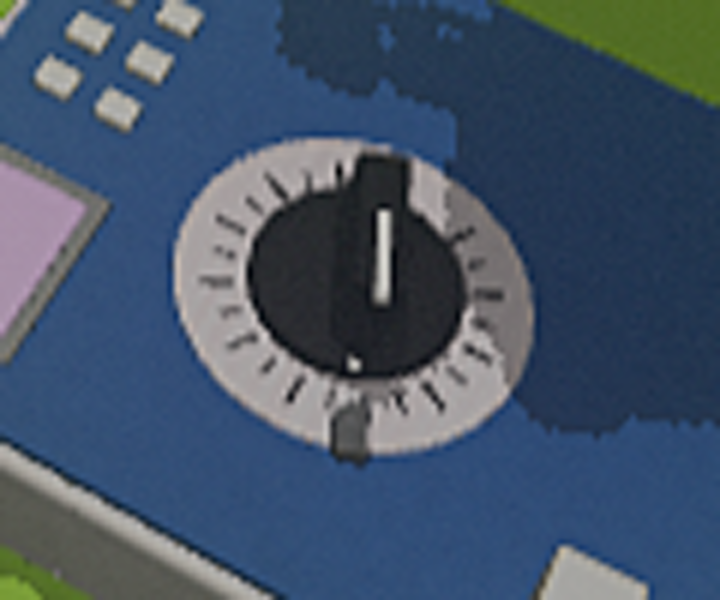

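The pointer's rim dot at crop (354,363) sits right beside the marker wedge at (350,435). One last check compares dot, marker and axis in the same plane, along with the can and bystanders, and then I hand in.

```bash
python3 -c "
from h import *
p=onz('scene',315+354/6,205+363/6,.0635)[:2]
for m in([373,276.1],[315+351/6,205+432/6]):
  for ax in([.5586,.2114],[.5598,.2102],[.5605,.2095]):
    a=np.array(ax);q=onz('scene',*m,.061)[:2]
    print([round(float(np.degrees(np.arctan2(*(x-a)[::-1]))),1) for x in(p,q)],np.linalg.norm(p-a).round(4))
for n,b in(('s4','s6'),('t4','t6')):
    d=np.abs(cv2.imread(f'pics/{n}.png').astype(int)-cv2.imread(f'pics/{b}.png')).max(2)
    r=d[140:260,90:250] if n[0]=='s' else d[150:260,315:445]
    print('tray diff px',(r>60).sum())
"
```

```text
[10.7, 9.7] 0.0282
[13.6, 11.4] 0.0272
[15.4, 12.5] 0.0267
[10.7, 10.7] 0.0282
[13.6, 12.4] 0.0272
[15.4, 13.4] 0.0267
tray diff px 2
tray diff px 528
```

```bash
python3 -c "
from rig import ctrl
print(ctrl.hand_in())"
```

```text
the job is handed in; nothing more can be done
None
```

The can stands upright in the tray's empty half, the dial's pointer is within about 3° of the marker (half a division is 7.5°), the jar has not moved, the plug was left alone, and the job was handed in at about 17.5 s.

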